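# Lock a twist-in nut into the rail of a controller probing fixture

## Task

On the repair bench, take the wing-grip nut that has the long narrow bar for a foot, and lower it into the slot of the aluminium rail, halfway along, with the bar along the slot, until its collar rests on the rail. Then twist it a quarter turn, either way, so that the bar lies across the slot under both lips, and let go. Leave the other two wing-grip pieces, with the round and the square foot, standing where they are.

Things in the scene. Friction and masses are not known exactly. Their poses are not given: they have to be found in the camera images.
- nut_center (a point): nut to fit, upright on the blue mat; point on its axis half-way up, 30 mm over its underside; z up, x along bar foot and grip (ends alike). Heights from underside: steel bar foot 58 (x) x 16 mm, 0-10; neck 20 mm thick, 10-18; round collar 44 mm wide, 18-23 (bar shows 7 mm past it each end); black wing grip 36 (x) x 14 mm, 23-60: pinch across the 14 mm, about 46 mm up. 130 g
- slot (a point): fixed aluminium rail before the green-boarded controller; point halfway along it, mid slot, at the lips' top, 36 mm over the table; y along the slot, x across, z up. Rail 240 x 78 mm, dark end caps; slot 30 mm wide, lips 4 mm thick, channel inside 72 mm wide, 25 mm deep. Collar resting on the lips: nut centre 12 mm above this point, bar 4 mm clear below the lips. Controller 77 mm off in x
- round_center (a point): bystander, to be left alone: same grip and collar but a round foot 58 mm across, too wide for the slot; 60 mm tall, standing on the mat; point on its axis, half-way up
- square_center (a point): bystander, to be left alone: same grip and collar but a 24 mm square foot hidden below the collar, which cannot catch the lips; 60 mm tall, standing on the mat; point on its axis, half-way up
There are look-alikes about, which are no part of the job. Leave any pink or purple look-alike of the part that bears nut_center alone.

How it is judged:
By the outcome, as a careful person would: the job done as asked, in the order asked, and still so for the second after the job is handed in, with the robot touching nothing.
It also fails if it takes over 42 s, if anything falls off the work surface, if the arm or the gripper's body presses on something with over 40 N, if the wrist force passes 120 N, or if a joint passes its speed limit or range.

## Robot

A 6-joint arm with a two-finger parallel gripper is mounted at the origin on the work surface. World frame = base frame: x ahead of the robot, y to its left, z up, the work surface at z = 0. Lengths are in mm, angles in rad, forces in N, time in s.
With the tool pointing down it reaches from about 350 to 725 mm from the base axis. Payload 4.3 kg.
Tool frame: the origin (TCP) lies at the very end of the fingers, on their centre line; the grasp point (between the pads) lies 19 mm behind it; z points along the fingers, y is the line along which they close (so a half turn about z gives the same grasp; the last joint's range is limited). The gripper opens to 85 mm and grips with 20 to 120 N. Pads are 22 mm wide; open, the fingers measure 114 mm over their backs; the gripper's body (76 mm by 85 mm) begins 54 mm behind the grasp point. The pads swing forward as they close: fully open they stand 13 mm farther back than shut.
Start: joints at [1.238, 0.377, 0.081, 1.274, 0, 1.46], TCP at [127.058, 560.827, 201.729] pointing down, gripper open.
Joint ranges: [-2.72, 2.72], [-0.84, 1.66], [-1.02, 1.22], [-1.77, 2.12], [-1.37, 1.28], [-3.14, 3.14]. Speed limits (rad/s): [2.57, 2.57, 3.14, 3.14, 3.14, 3.14].

## Interface

Orientations are given as a 3x3 rotation matrix whose columns are the frame's x, y, z axes.
In Python, from rig import r, optics, workorder gives the robot as it stands.
- The arm moves only by the tool step_arm, never from a script. Its argument "steps" is a list of rows, each a list of 7 numbers: the shift along the tool's x, y, z as a fraction of full scale, then the turn, a rotation vector about the tool's x, y, z as a fraction of full scale, then the gripper command: -1 is shut, 1 is fully open, values between are in proportion. In form: [[dx, dy, dz, rx, ry, rz, fingers], ...]. A call has 1 to 8 rows; each row is the pose to reach, as a shift and turn from the pose commanded when the call began, along the tool's axes at that moment; what a row does not reach only later rows make up. Full scale, the value 1, is 0.15 m for a shift and 45 degrees for a turn. A row lasts 1/10 s, in which the tool goes at most 50 mm and 8.59 degrees, less where a joint would pass 70% of its speed; a pose out of reach is approached as far as the arm can. A call with a number of a shift or a turn outside -1 to 1 is refused whole. A call with a gripper value outside its range is refused whole. The fingers move at their own pace and stop on an object; "grip_force" is the grip in N (left out, the last holds). Time passes only in rows, so rows that repeat a pose let the fingers close. It gives the time, the measured TCP pose, the force, the opening and the grip force at its end, in the units of the state.
- r.sense(): the state, without advancing time (a new reading comes with each control period).
- optics.get_image(name): name is "scene" or "top"; returns the picture (384x512x3 uint8, red, green, blue); there is no depth.
- optics.camera_info(name): a dict with "fx", "fy", "cx", "cy" (pixels), "world_from_camera" (4x4, takes a point from camera to world coordinates). Camera axes: x right, y up, looking along -z (the intrinsics and any distortion apply to the point x, -y, -z); pixel columns grow to the right and rows downward; lengths in mm; the calibration is good to about 2 mm. A picture is of the moment at which its call begins. camera_info takes no time and is no camera call.
- workorder.finish_job(): hands the job in; it is judged then, once.
Trained networks look in the newest picture that a camera, given by its name, has taken for a name from the list of things; names that differ only in an ending like _2 or _b are one class to them, and where a whole thing is asked for, a point or a joint stands for the part that bears it (a point fixed in the world has none). Each returns a list of dicts, best first, with "confidence" (0 to 1); they miss things now and then, are a little off and sometimes report something else, mostly with a low value. They report only what shows in the picture. A call takes as long as a camera call. They do not tell look-alikes from the thing itself.
- optics.find_in(camera, label): "location" ([column, row] in pixels, amid what is visible of it).
- optics.outline_of(camera, label): "region" (384x512 bool, what is visible of it) and "location" ([column, row] in pixels, amid what is visible of it).
- optics.tip_of(camera, label): "location" ([column, row] in pixels: a listed point, or the origin of a listed thing).
The state is a dict: "time": time; "q": joint angles; "dq": joint speeds; "effort": joint torques, N m; "tcp_pos": TCP position; "ee_rot": TCP orientation; "wrist_force": force on the tool from outside, world axes, zero at the start; "ft_torque": the same for the moment, N m; "grip_width": opening from 0.0 (shut) to 1.0 (fully open); "finger_force": force on a finger pad.
Only numpy, scipy, OpenCV 4.12 (cv2) and the standard library are available. Lean on these libraries where they do the work, as an engineer would, in place of code of your own. Each camera call takes 0.05 s, during which the arm holds its last target. There are 200 camera calls.

## Working session

There is one attempt and no reset: what is moved stays moved. The work goes in short steps, Python scripts to look and compute and a tool call to move; the robot and the scene stay as the last step left them, time stands still between calls to the robot, and variables do not carry over. Pictures are saved under pics/ and viewed, at most 10 in all, crops included, and the job is handed in when it is done.

Besides the shell and the picture viewer there is one more tool, called after "Emit:" as name(argument=value, ...) on one line, values as JSON. step_arm: Moves the arm, as the interface text tells. Its arguments: {"type":"object","properties":{"steps":{"type":"array","items":{"type":"array","items":{"type":"number","minimum":-1,"maximum":1}}},"grip_force":{"type":"number"}},"required":["steps"]}

```bash
mkdir -p pics
cat > h.py <<'E'
import numpy as np, cv2
from rig import r, optics, workorder
def ray(cam,px):
    i=optics.camera_info(cam); T=np.array(i["world_from_camera"])
    d=np.array([(px[0]-i["cx"])/i["fx"],-(px[1]-i["cy"])/i["fy"],-1.])
    return T[:3,3],T[:3,:3]@d
def at_z(cam,px,z):
    o,d=ray(cam,px); return o+d*(z-o[2])/d[2]
def proj(cam,p):
    i=optics.camera_info(cam); T=np.array(i["world_from_camera"])
    c=T[:3,:3].T@(np.array(p,float)-T[:3,3]); return [i["cx"]+i["fx"]*c[0]/-c[2], i["cy"]-i["fy"]*c[1]/-c[2]]
E
python3 - <<'E'
from h import *
a=optics.get_image("top");b=optics.get_image("scene")
cv2.imwrite("pics/t0.png",a[:,:,::-1]);cv2.imwrite("pics/s0.png",b[:,:,::-1])
for c in("top","scene"):
    print({k:(np.round(v,3).tolist()) for k,v in optics.camera_info(c).items()})
    for l,z in(("nut_center",30),("slot",36),("round_center",30),("square_center",30)):
        for d in optics.tip_of(c,l): print(c,l,round(d["confidence"],2),np.round(d["location"],1),np.round(at_z(c,d["location"],z),1))
s=r.sense();print(s["time"],s["ee_rot"],s["grip_width"])
E
```

```text
{'fx': 482.571, 'fy': 482.571, 'cx': 256.037, 'cy': 189.091, 'world_from_camera': [[0.017, 0.996, -0.089, 453.73], [-1.0, 0.017, 0.002, -66.118], [0.003, 0.089, 0.996, 1007.845], [0.0, 0.0, 0.0, 1.0]]}
top nut_center 0.9 [329.4 260.4] [ 400.1 -217.7   30. ]
top nut_center 0.85 [261.7 216.1] [486.7 -80.3  30. ]
top nut_center 0.64 [313.5 216.5] [ 487.7 -185.2   30. ]
top slot 0.65 [120.9 200.4] [513.3 204.1  36. ]
top round_center 0.64 [316.2 154.3] [ 615. -190.   30.]
top square_center 0.78 [380.4 211.3] [ 500.5 -320.8   30. ]
{'fx': 460.202, 'fy': 460.202, 'cx': 254.827, 'cy': 190.809, 'world_from_camera': [[-0.846, -0.367, 0.387, 883.849], [0.533, -0.564, 0.631, 494.387], [-0.013, 0.74, 0.672, 655.344], [0.0, 0.0, 0.0, 1.0]]}
scene nut_center 0.97 [272.2 184.7] [483.9 -88.6  30. ]
scene nut_center 0.81 [272.3 141.7] [ 401.  -211.8   30. ]
scene nut_center 0.63 [242.  159.2] [ 492.3 -194.5   30. ]
scene round_center 0.91 [189.8 181.7] [ 621.6 -189.5   30. ]
scene square_center 0.68 [209.3 129.6] [ 499.  -333.9   30. ]
0.5 [[-9.75280954e-01  2.20968455e-01  4.91311528e-05]
 [ 2.20968457e-01  9.75280954e-01  3.79490973e-05]
 [-3.95311242e-05  4.78674669e-05 -9.99999998e-01]] 0.9977529732338369
```

View pics/t0.png

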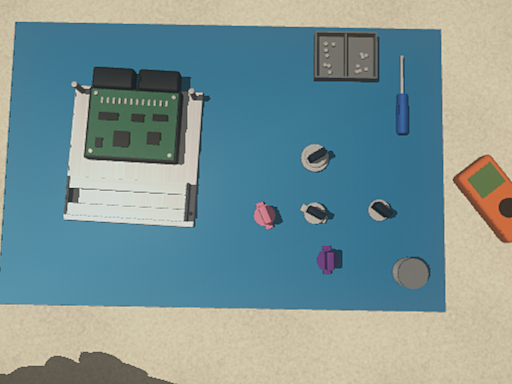

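View pics/s0.png

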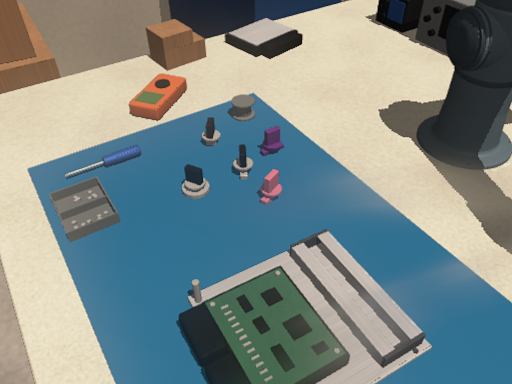

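Top view: the grey bar-foot nut is at (314,213), with pink (264,214) and purple (326,260) decoys. The round foot is at (315,157) and the square foot at (380,210). The rail runs from (68,205) to (193,212) in front of the green controller. I'll zoom in for the nut's angle and the slot.

Run:
```python
from h import *
a=optics.get_image("top")
n=cv2.resize(a[190:240,285:345],None,fx=6.6,fy=6.6,interpolation=cv2.INTER_CUBIC)[:330,:396]
b=optics.get_image("scene")
m=cv2.resize(b[135:185,215:275],None,fx=6.6,fy=6.6,interpolation=cv2.INTER_CUBIC)[:330,:396]
k=cv2.resize(a[170:235,55:213],None,fx=4,fy=4,interpolation=cv2.INTER_CUBIC)
out=np.zeros((600,800,3),np.uint8);out[:330,:396]=n;out[:330,400:796]=m;out[335:595,:632]=k
cv2.imwrite("pics/z0.png",out[:,:,::-1])
def tri(p,q):
    o1,d1=ray("top",p);o2,d2=ray("scene",q)
    t=np.linalg.lstsq(np.c_[d1,-d2],o2-o1,rcond=None)[0];return (o1+t[0]*d1).round(1),(o2+t[1]*d2).round(1)
print(tri([313.5,216.5],[242,159.2]))
for l in("nut_center","slot"):
  for c in("top","scene"):
    for d in optics.outline_of(c,l):
        g=d["region"]; ys,xs=np.nonzero(g)
        print(c,l,d["confidence"],d["location"],cv2.minAreaRect(np.c_[xs,ys].astype(np.float32)),g.sum())
```

```text
(array([ 487.5, -184.8,   33.4]), array([ 495. , -189.8,   34.3]))
top nut_center 0.92 [314.8, 212.6] ((314.32354736328125, 213.2941436767578), (21.10059928894043, 22.313276290893555), 75.96376037597656) 398
top nut_center 0.66 [328.2, 260.1] ((327.1538391113281, 259.23077392578125), (26.625608444213867, 21.07860565185547), 56.3099365234375) 444
top nut_center 0.59 [263.7, 215.9] ((264.5294494628906, 215.88238525390625), (20.372989654541016, 23.768491744995117), 14.03624439239502) 390
scene nut_center 0.79 [272.2, 140.9] ((269.82354736328125, 139.79412841796875), (25.223705291748047, 23.040882110595703), 75.96376037597656) 444
scene nut_center 0.55 [243.4, 163.4] ((242.56700134277344, 161.02578735351562), (18.595115661621094, 32.09272766113281), 21.03750991821289) 362
top slot 0.93 [131.9, 150.0] ((134.04473876953125, 146.2840576171875), (131.61817932128906, 155.13479614257812), 3.5763344764709473) 19246
scene slot 0.81 [301.8, 323.3] ((301.36474609375, 324.87677001953125), (162.9178466796875, 226.24205017089844), 68.8951644897461) 25997
```

View pics/z0.png

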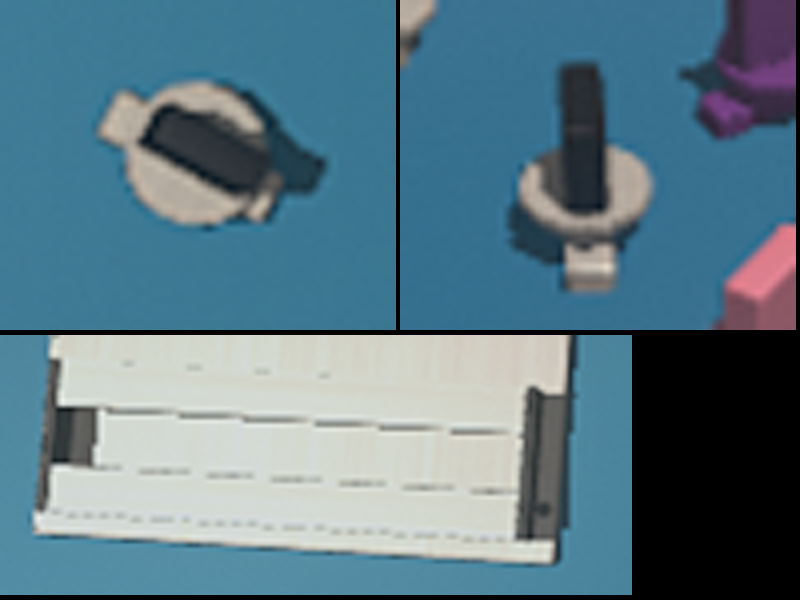

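The nut's collar centre is at about (314.7,212.6) in the top view, with the bar tilted about 28° in the image. The slot edges are clear but the rail ends aren't, so I'll check those in the scene view.

Run:
```python
from h import *
b=optics.get_image("scene")
k=cv2.resize(b[225:365,275:435],None,fx=4.2,fy=4.2,interpolation=cv2.INTER_CUBIC)
cv2.imwrite("pics/z1.png",k[:,:,::-1]); print(k.shape)
def c1(x,y):return [285+(x+.5)/6.6-.5,190+(y+.5)/6.6-.5]
def c3(x,y):return [55+(x+.5)/4-.5,170+(y-335+.5)/4-.5]
print("collar",at_z("top",c1(199,152),23))
p,q=at_z("top",c1(122,118),10),at_z("top",c1(266,195),10);print("bar",p,q,np.degrees(np.arctan2(*(p-q)[1::-1])))
p,q=at_z("top",c1(145,140),60),at_z("top",c1(240,193),60);print("grip",np.degrees(np.arctan2(*(p-q)[1::-1])))
for n,pt in dict(upL=(105,410),upR=(515,432),loL=(95,467),loR=(515,492),capLo=(52,400),capRo=(568,440),capRi=(525,440)).items():print(n,at_z("top",c3(*pt),36).round(1))
```

```text
(588, 672, 3)
collar [ 495.88942223 -188.51357549   23.        ]
bar [ 506.69730347 -165.91379605   10.        ] [ 483.34656115 -211.18212993   10.        ] 62.713981022445374
grip 61.689541562253424
upL [536.3 285.8  36. ]
upR [528.7  78.6  36. ]
loL [507.4 289.5  36. ]
loR [498.4  77.7  36. ]
capLo [540.9 312.8  36. ]
capRo [525.1  51.8  36. ]
capRi [524.7  73.5  36. ]
```

View pics/z1.png

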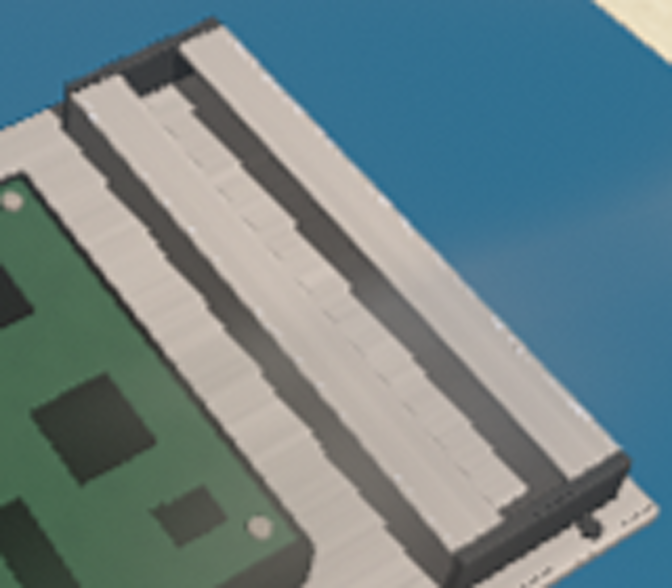

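Run:
```python
from h import *
def c(x,y):return [275+(x+.5)/4.2-.5,225+(y+.5)/4.2-.5]
for n,pt in dict(farL=(122,78),farR=(180,45),nearL=(505,525),nearR=(565,490),capFarR=(215,22),capFarL=(68,88),capNearR=(628,460),capNearL=(455,555)).items():print(n,at_z("scene",c(*pt),36).round(1))
# nut in scene: collar ellipse centre, m crop
def m(x,y):return [215+(x+.5)/6.6-.5,135+(y+.5)/6.6-.5]
print(at_z("scene",m(586-400,187),22).round(1), at_z("scene",m(590-400,247),10).round(1))
```

```text
farL [528.2  77.7  36. ]
farR [496.   76.1  36. ]
nearL [539.4 312.3  36. ]
nearR [512.4 314.   36. ]
capFarR [475.   73.7  36. ]
capFarL [550.5  69.8  36. ]
capNearR [485.2 317.6  36. ]
capNearL [561.6 311.1  36. ]
[ 492.7 -191.2   22. ] [ 500.5 -176.4   10. ]
```

Emit:
step_arm(steps=[[-1,-1,0,0,0,1,1],[-1,-1,0,0,0,1,1],[-1,-1,0,0,0,1,1],[-1,-1,0,0,0,1,1],[-1,-1,0,0,0,1,1],[-1,-1,0,0,0,1,1]])

```text
time: 1.45
tcp_pos: [241.3, 379.4, 202.0]
ee_rot: [[-0.527, 0.85, 0.0], [0.85, 0.527, -0.0], [-0.0, 0.0, -1.0]]
wrist_force: [-0.3, 0.2, 0.5]
grip_width: 0.997
finger_force: 0.0
```

Emit:
step_arm(steps=[[-1,0.2,0,0,0,1,1],[-1,0.2,0,0,0,1,1],[-1,0.2,0,0,0,1,1],[-1,0.2,0,0,0,1,1],[-1,0.2,0,0,0,1,1],[-1,0.2,0,0,0,1,1]])

```text
time: 2.05
tcp_pos: [346.1, 269.9, 201.8]
ee_rot: [[0.226, 0.974, 0.0], [0.974, -0.226, 0.0], [0.0, 0.0, -1.0]]
wrist_force: [-0.3, 0.3, 0.4]
grip_width: 1.002
finger_force: 0.0
```

Emit:
step_arm(steps=[[-1,0.67,0,0,0,0.327,1],[-1,0.67,0,0,0,0.327,1],[-1,0.67,0,0,0,0.327,1],[-1,0.67,0,0,0,0.327,1],[-1,0.67,0,0,0,0.327,1]])

```text
time: 2.55
tcp_pos: [411.9, 99.1, 201.9]
ee_rot: [[0.467, 0.884, 0.001], [0.884, -0.467, -0.001], [-0.0, 0.001, -1.0]]
wrist_force: [0.2, 1.3, -0.3]
grip_width: 1.002
finger_force: 0.0
```

Emit:
step_arm(steps=[[-1,1,0,0,0,0,1],[-1,1,0,0,0,0,1],[-1,1,0,0,0,0,1],[-1,1,0,0,0,0,1],[-1,1,0,0,0,0,1]])

```text
time: 3.05
tcp_pos: [475.9, -103.7, 201.7]
ee_rot: [[0.465, 0.885, 0.001], [0.885, -0.465, -0.001], [-0.001, 0.002, -1.0]]
wrist_force: [-0.3, 1.7, -0.1]
grip_width: 1.003
finger_force: 0.0
```

Emit:
step_arm(steps=[[-0.45,0.38,0.6,0,0,0,1],[-0.45,0.38,0.6,0,0,0,1],[-0.45,0.38,0.6,0,0,0,1],[-0.45,0.38,0.6,0,0,0,1],[-0.45,0.38,0.6,0,0,0,1]])

```text
time: 3.55
tcp_pos: [493.4, -185.0, 111.7]
ee_rot: [[0.461, 0.887, -0.001], [0.887, -0.461, 0.002], [0.001, -0.002, -1.0]]
wrist_force: [-0.7, 0.2, -0.2]
grip_width: 1.003
finger_force: 0.0
```

Run:
```python
from h import *
a=optics.get_image("top");b=optics.get_image("scene")
o=np.hstack([cv2.resize(a[150:280,250:380],None,fx=3,fy=3,interpolation=cv2.INTER_CUBIC),cv2.resize(b[90:220,180:310],None,fx=3,fy=3,interpolation=cv2.INTER_CUBIC)])
cv2.imwrite("pics/z2.png",o[:,:,::-1])
s=r.sense();print(s["tcp_pos"],s["ee_rot"],s["q"],s["wrist_force"])
```

```text
[ 494.39976354 -185.17891031  112.99555961] [[ 4.59899415e-01  8.87969715e-01  1.52073895e-03]
 [ 8.87970776e-01 -4.59899879e-01 -4.97119389e-05]
 [ 6.55244961e-04  1.37323423e-03 -9.99998842e-01]] [-4.78993915e-01  3.25035639e-01 -2.29415049e-01  1.01497313e+00
  6.56770863e-04  1.56968534e+00] [0.16603272 0.55645552 0.80388674]
```

View pics/z2.png

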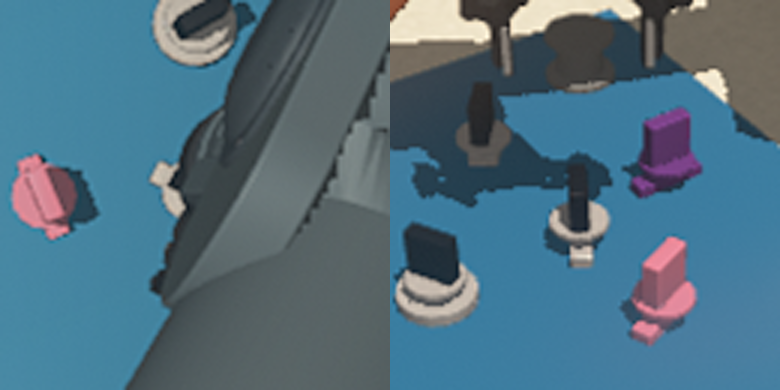

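The scene view shows the fingers straddling the grip: tips at crop columns 505 and 651, grip at 577. So I'll descend and grasp.

Emit:
step_arm(steps=[[-0.03,0.01,0.3,0,0,0,1],[-0.03,0.01,0.45,0,0,0,1],[-0.03,0.01,0.56,0,0,0,1],[-0.03,0.01,0.56,0,0,0,1],[-0.03,0.01,0.56,0,0,0,1]])

```text
time: 4.15
tcp_pos: [493.8, -190.6, 29.0]
ee_rot: [[0.46, 0.888, 0.001], [0.888, -0.46, -0.0], [0.0, 0.001, -1.0]]
wrist_force: [0.6, -0.7, 0.3]
grip_width: 0.998
finger_force: 0.0
```

Emit:
step_arm(steps=[[0,0,0,0,0,0,-1],[0,0,0,0,0,0,-1],[0,0,0,0,0,0,-1],[0,0,0,0,0,0,-1],[0,0,0,0,0,0,-1],[0,0,0,0,0,0,-1],[0,0,0,0,0,0,-1],[0,0,0,0,0,0,-1]], grip_force=60)

```text
time: 4.95
tcp_pos: [493.5, -191.5, 28.1]
ee_rot: [[0.462, 0.887, 0.001], [0.887, -0.462, -0.0], [-0.0, 0.001, -1.0]]
wrist_force: [0.6, 0.1, 3.9]
grip_width: 0.139
finger_force: 58.9
```

Emit:
step_arm(steps=[[0,0,-0.3,0,0,0,-1],[0,0,-0.6,0,0,0,-1],[0,0,-0.8,0,0,0,-1],[0,0,-0.8,0,0,0,-1]])

```text
time: 5.35
tcp_pos: [495.8, -192.6, 151.9]
ee_rot: [[0.461, 0.887, 0.007], [0.887, -0.461, -0.004], [0.0, 0.008, -1.0]]
wrist_force: [0.7, -1.2, -1.4]
grip_width: 0.132
finger_force: 59.2
```

Emit:
step_arm(steps=[[0.25,-0.11,0,0,0,0,-1],[0.5,-0.22,0,0,0,0,-1],[0.75,-0.33,0,0,0,0,-1],[1,-0.44,0,0,0,0,-1],[1,-0.44,0,0,0,0,-1]])

```text
time: 5.85
tcp_pos: [501.8, -23.0, 145.8]
ee_rot: [[0.456, 0.89, -0.004], [0.89, -0.456, 0.003], [0.001, -0.005, -1.0]]
wrist_force: [0.1, -1.2, -1.5]
grip_width: 0.132
finger_force: 59.2
```

Emit:
step_arm(steps=[[0.25,-0.11,0,0,0,-0.14,-1],[0.5,-0.22,0,0,0,-0.28,-1],[0.75,-0.33,0,0,0,-0.42,-1],[1,-0.44,0,0,0,-0.557,-1],[1,-0.44,0,0,0,-0.557,-1],[1,-0.44,0,0,0,-0.557,-1]])

```text
time: 6.45
tcp_pos: [513.3, 135.9, 146.2]
ee_rot: [[0.041, 0.999, -0.003], [0.999, -0.041, -0.001], [-0.001, -0.003, -1.0]]
wrist_force: [-0.7, -0.1, -1.3]
grip_width: 0.136
finger_force: 59.2
```

Emit:
step_arm(steps=[[0.19,0.01,0.1,0,0,0,-1],[0.38,0.016,0.3,0,0,0,-1],[0.38,0.016,0.45,0,0,0,-1],[0.38,0.016,0.45,0,0,0,-1],[0.38,0.016,0.45,0,0,0,-1]])

```text
time: 6.95
tcp_pos: [518.4, 191.1, 79.7]
ee_rot: [[0.044, 0.999, -0.002], [0.999, -0.044, -0.001], [-0.001, -0.002, -1.0]]
wrist_force: [1.3, 0.4, -0.4]
grip_width: 0.135
finger_force: 59.2
```

Run:
```python
from h import *
a=optics.get_image("top");b=optics.get_image("scene")
o=np.hstack([cv2.resize(a[140:250,50:210],None,fx=2.5,fy=2.5,interpolation=cv2.INTER_CUBIC),cv2.resize(b[215:365,275:435],None,fx=2.5,fy=2.5,interpolation=cv2.INTER_CUBIC)[:275]])
o=cv2.resize(b[235:345,295:425],None,fx=5,fy=5,interpolation=cv2.INTER_CUBIC)
cv2.imwrite("pics/z3.png",o[:,:,::-1])
s=r.sense();p=s["tcp_pos"];print(p,s["ee_rot"])
def f(q): q=proj("scene",q); return np.round([(q[0]-295+.5)*5-.5,(q[1]-235+.5)*5-.5])
u=p[2]-28
for dx in(-8,8):
  for dy in(-29,29):
    R=s["ee_rot"]; print("bar bottom",f(p+R[:,0]*dy+R[:,1]*dx-[0,0,28]))
print("collar top",f(p-[0,0,5]),f(p-[0,0,5]+22*R[:,0]),f(p-[0,0,5]-22*R[:,0]))
```

```text
[520.21999621 191.71009258  81.44567846] [[ 4.42601222e-02  9.99018432e-01  1.79288809e-03]
 [ 9.99019988e-01 -4.42606324e-02  2.45883997e-04]
 [ 3.24997006e-04  1.78024818e-03 -9.99998363e-01]]
bar bottom [246. 151.]
bar bottom [361. 278.]
bar bottom [207. 171.]
bar bottom [321. 299.]
collar top [292. 178.] [337. 228.] [248. 131.]
```

View pics/z3.png

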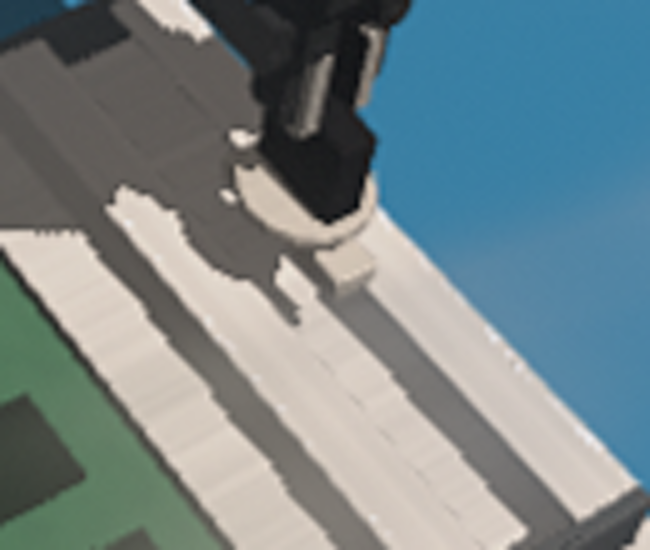

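The bar end at (355,283) sits over the slot, within about 2 mm of its middle. Now I'll lower it.

Emit:
step_arm(steps=[[0.01,0.007,0.05,0,0,0,-1],[0.01,0.007,0.1,0,0,0,-1],[0.01,0.007,0.15,0,0,0,-1],[0.01,0.007,0.2,0,0,0,-1],[0.01,0.007,0.2,0,0,0,-1],[0.01,0.007,0.2,0,0,0,-1]])

```text
time: 7.65
tcp_pos: [519.8, 194.2, 49.8]
ee_rot: [[0.042, 0.999, -0.001], [0.999, -0.042, -0.0], [-0.0, -0.001, -1.0]]
wrist_force: [0.2, -0.3, -0.8]
grip_width: 0.137
finger_force: 59.2
```

Run:
```python
from h import *
b=optics.get_image("scene");s=r.sense();p=s["tcp_pos"];print(p,s["wrist_force"],s["ft_torque"])
o=cv2.resize(b[235:345,295:425],None,fx=5,fy=5,interpolation=cv2.INTER_CUBIC)
cv2.imwrite("pics/z4.png",o[:,:,::-1])
```

```text
[520.2081101  194.26362101  50.17042886] [-0.10208879  0.36976057  0.33137426] [-0.01285285 -0.02731508 -0.0157352 ]
```

View pics/z4.png

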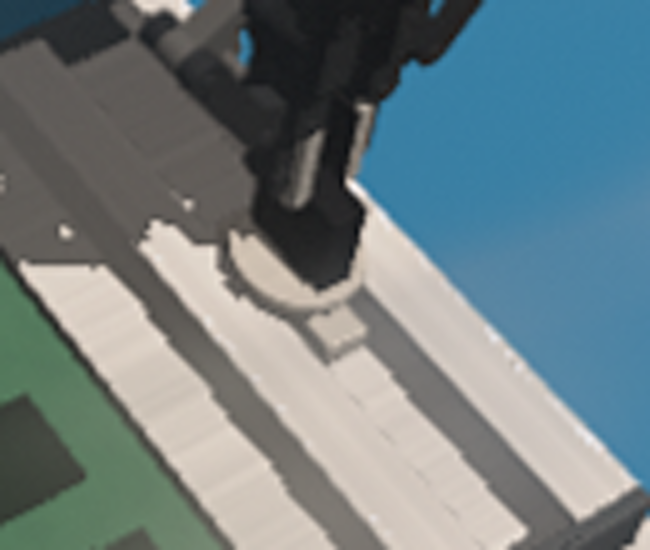

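Emit:
step_arm(steps=[[0,0,0.01,0,0,0,-1],[0,0,0.02,0,0,0,-1],[0,0,0.026,0,0,0,-1],[0,0,0.026,0,0,0,-1]])

```text
time: 8.1
tcp_pos: [520.2, 194.2, 46.2]
ee_rot: [[0.042, 0.999, -0.0], [0.999, -0.042, 0.0], [0.0, -0.0, -1.0]]
wrist_force: [0.1, -0.9, -1.3]
grip_width: 0.135
finger_force: 59.2
```

Emit:
step_arm(steps=[[0,0,0.007,0,0,0,-1],[0,0,0.013,0,0,0,-1],[0,0,0.013,0,0,0,-1]])

```text
time: 8.4
tcp_pos: [520.1, 194.2, 44.2]
ee_rot: [[0.042, 0.999, -0.0], [0.999, -0.042, 0.0], [-0.0, -0.0, -1.0]]
wrist_force: [-0.4, -0.1, -1.2]
grip_width: 0.136
finger_force: 59.2
```

Emit:
step_arm(steps=[[0,0,0.007,0,0,0,-1],[0,0,0.013,0,0,0,-1],[0,0,0.013,0,0,0,-1]])

```text
time: 8.7
tcp_pos: [520.8, 194.3, 43.1]
ee_rot: [[0.042, 0.999, 0.001], [0.999, -0.042, 0.0], [0.0, 0.001, -1.0]]
wrist_force: [0.2, -1.7, 4.8]
grip_width: 0.133
finger_force: 59.8
```

Contact: the collar is resting on the rail at about 5 N. Next I twist.

Emit:
step_arm(steps=[[0,0,0,0,0,-0.16,-1],[0,0,0,0,0,-0.33,-1],[0,0,0,0,0,-0.5,-1],[0,0,0,0,0,-0.66,-1],[0,0,0,0,0,-0.83,-1],[0,0,0,0,0,-1,-1],[0,0,0,0,0,-1,-1]])

```text
time: 9.4
tcp_pos: [520.9, 195.1, 43.1]
ee_rot: [[-0.677, 0.736, 0.002], [0.736, 0.677, 0.002], [0.0, 0.002, -1.0]]
wrist_force: [-1.2, 1.8, 3.7]
grip_width: 0.131
finger_force: 59.9
```

Emit:
step_arm(steps=[[0,0,0,0,0,-0.16,-1],[0,0,0,0,0,-0.33,-1],[0,0,0,0,0,-0.5,-1],[0,0,0,0,0,-0.66,-1],[0,0,0,0,0,-0.83,-1],[0,0,0,0,0,-1,-1],[0,0,0,0,0,-1,-1],[0,0,0,0,0,-1,-1]])

```text
time: 10.2
tcp_pos: [520.7, 194.6, 43.1]
ee_rot: [[-0.999, 0.045, 0.001], [0.045, 0.999, 0.001], [-0.001, 0.001, -1.0]]
wrist_force: [-0.8, 2.0, 5.1]
grip_width: 0.134
finger_force: 60.0
```

Run:
```python
from h import *
b=optics.get_image("scene");s=r.sense();print(s["tcp_pos"],s["wrist_force"],s["ft_torque"],s["q"])
o=cv2.resize(b[235:345,295:425],None,fx=5,fy=5,interpolation=cv2.INTER_CUBIC)
cv2.imwrite("pics/z5.png",o[:,:,::-1])
```

```text
[520.73452557 194.59334879  43.07076568] [-1.87562413  0.42514341  4.68375418] [ 0.21155841  0.24138238 -0.01838223] [ 2.43191931e-01  4.35944650e-01 -2.58326915e-01  8.75206402e-01
  5.09736962e-04  2.88307060e-01]
```

View pics/z5.png

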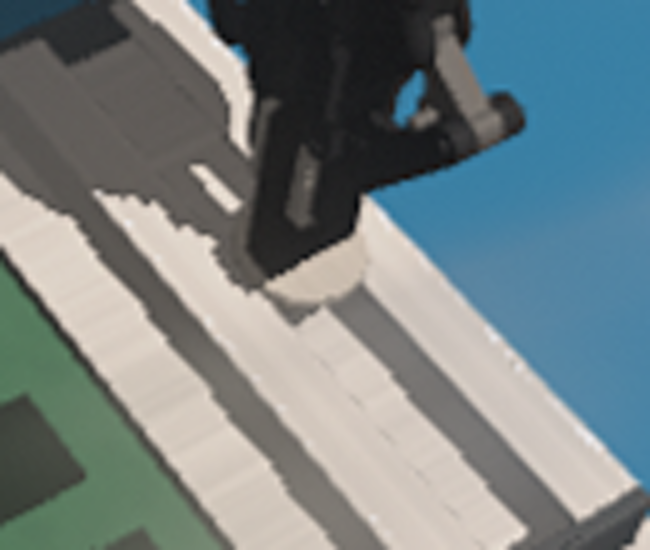

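The nut has turned and its collar sits flat on both lips. Time to release and retreat.

Emit:
step_arm(steps=[[0,0,0,0,0,0,-0.3],[0,0,0,0,0,0,0],[0,0,0,0,0,0,0.6],[0,0,0,0,0,0,0.6],[0,0,0,0,0,0,0.6],[0,0,0,0,0,0,0.6]])

```text
time: 10.85
tcp_pos: [520.2, 194.2, 42.3]
ee_rot: [[-0.999, 0.042, -0.0], [0.042, 0.999, -0.0], [0.0, -0.0, -1.0]]
wrist_force: [0.0, 0.3, 0.0]
grip_width: 0.798
finger_force: 0.0
```

Emit:
step_arm(steps=[[0,0,-0.15,0,0,0,0.6],[0,0,-0.4,0,0,0,0.6],[0,0,-0.7,0,0,0,0.6],[0,0,-1,0,0,0,0.6],[0,0,-1,0,0,0,0.6]])

```text
time: 11.35
tcp_pos: [524.5, 195.3, 199.5]
ee_rot: [[-0.999, 0.042, 0.012], [0.042, 0.999, 0.003], [-0.012, 0.004, -1.0]]
wrist_force: [1.1, 0.3, 0.5]
grip_width: 0.8
finger_force: 0.0
```

Emit:
step_arm(steps=[[0,-0.33,0,0,0,0,0.6],[0,-0.66,0,0,0,0,0.6],[0,-1,0,0,0,0,0.6],[0,-1,0,0,0,0,0.6],[0,-1,0,0,0,0,0.6]])

```text
time: 11.85
tcp_pos: [513.6, 43.4, 191.9]
ee_rot: [[-0.999, 0.045, -0.001], [0.045, 0.999, 0.001], [0.001, 0.001, -1.0]]
wrist_force: [0.7, 0.3, 0.7]
grip_width: 0.799
finger_force: 0.0
```

Run:
```python
from h import *
a=optics.get_image("top");b=optics.get_image("scene")
o=np.hstack([cv2.resize(a[170:250,60:210],None,fx=2.5,fy=2.5,interpolation=cv2.INTER_CUBIC),cv2.resize(b[240:320,300:420],None,fx=3.3,fy=2.5,interpolation=cv2.INTER_CUBIC)])
o2=cv2.resize(np.hstack([a[130:280,230:410],b[100:250,160:340]]),(o.shape[1],323))
o=np.vstack([o,o2]);cv2.imwrite("pics/z6.png",o[:,:,::-1]);print(o.shape)
```

```text
(523, 771, 3)
```

View pics/z6.png

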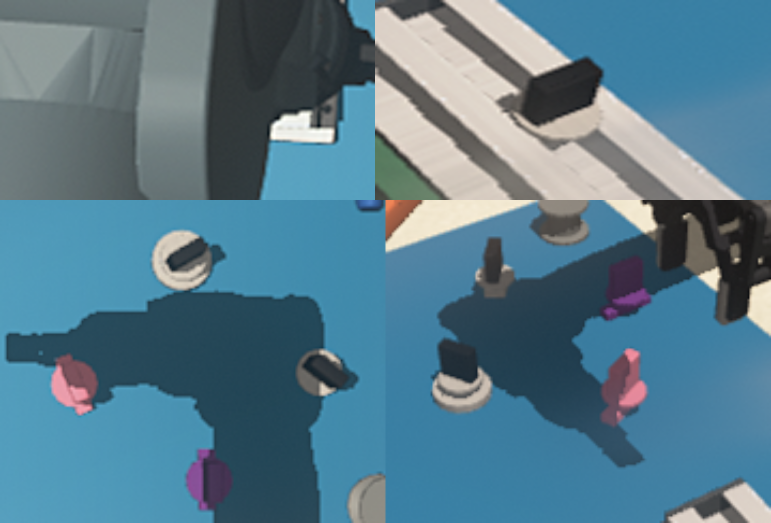

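The nut stands in the slot near mid-length, with its grip across the slot and its collar on both lips. The other pieces haven't moved.

```bash
python3 -c "
from h import *
print(workorder.finish_job())"
```

```text
the job is handed in; nothing more can be done
None
```

The bar-foot nut is in the rail slot, about halfway along, collar resting on the rail, twisted a quarter turn and released; the other pieces were left where they stood, and the job is handed in at about 12 s, result not reported.

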